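Shift the kitchen row into the caddy, back to front

TASK

Move the four things standing in a row on the wooden drying board (salt shaker, tumbler, sugar jar, tea tin) into the aluminium caddy, one to a pocket, in the reverse order: the one at the robot's end of the board goes into the caddy's far pocket, and so on, until the one at the far end of the board stands in the pocket nearest the robot. Set each down upright on the pocket floor and let go of it; do not tip or drop any.

Things in the scene. Friction and masses are not known exactly. Their poses are not given: they have to be found in the camera images.
- salt_shaker: red plastic salt shaker with white snap cap, round, 44 mm across and straight-sided up to 78 mm, 93 mm tall with the narrower cap; about 120 g. Origin: centre of its underside, z up.
- tumbler: plain aluminium drinking tumbler, open at the top, round, 56 mm across at the foot and 58 mm at the rim, 95 mm tall; about 120 g. Origin: centre of its underside, z up.
- sugar_jar: squat white ceramic jar with a flat steel lid (the lid is fast), round, 60 mm across all the way up, 80 mm tall; about 300 g. Origin: centre of its underside, z up.
- tea_tin: square steel tea tin with a dark lid (fast), 50 x 50 mm and 101 mm tall, may stand turned a little on its coaster; about 180 g. Origin: centre of its underside, z up. Its x and y axes are square to its sides.
- drying_board: fixed slatted wooden drying board, 330 x 90 mm, top 18 mm above the table; the row starts on it, on four coasters (tops 23 mm above the table) at x = -114, -38, +38, +114 mm on its long centre line. Left or right of the robot. Origin: centre of its underside; x along its length, away from the robot (within 0.2 rad of world x): x = -114 is the robot's end.
- caddy: fixed aluminium tray, 308 x 84 mm, with four open pockets in a row, walls 4 mm thick. Pocket floors 8 mm, wall tops 30 mm above the table; each pocket 72 mm (along) by 76 mm (across) inside; centres at x = -114, -38, +38, +114 mm, y = 0. Origin: centre of its underside; x along its length, away from the robot (within 0.2 rad of world x): x = -114 is the robot's end.
- coaster_salt: fixed cork coaster, a disc 70 mm across and 5 mm thick, lying on the drying board under the salt shaker at the start; it does not move during the job and so still marks that piece's old place. All four coasters look alike. Origin: centre of its underside.
- coaster_tumbler: fixed cork coaster, a disc 70 mm across and 5 mm thick, lying on the drying board under the tumbler at the start; it does not move during the job and so still marks that piece's old place. All four coasters look alike. Origin: centre of its underside.
- coaster_sugar: fixed cork coaster, a disc 70 mm across and 5 mm thick, lying on the drying board under the sugar jar at the start; it does not move during the job and so still marks that piece's old place. All four coasters look alike. Origin: centre of its underside.
- coaster_tea: fixed cork coaster, a disc 70 mm across and 5 mm thick, lying on the drying board under the tea tin at the start; it does not move during the job and so still marks that piece's old place. All four coasters look alike. Origin: centre of its underside.

How it is judged:
At the end, for the whole second after the job is handed in: Each thing stands in the caddy pocket that mirrors its coaster's place on the board (coaster at x = -114, -38, 38, 114 mm: pocket at x = 114, 38, -38, -114 mm), within 20 mm along and across, on the pocket floor (origin under 14 mm up), upright within 7 degrees, released and at rest (((x of coaster_salt in the frame of drying_board between -0.144 and -0.084 m and x of salt_shaker in the frame of caddy between 0.094 and 0.134 m) or (x of coaster_salt in the frame of drying_board between -0.068 and -0.008 m and x of salt_shaker in the frame of caddy between 0.018 and 0.058 m) or (x of coaster_salt in the frame of drying_board between 0.008 and 0.068 m and x of salt_shaker in the frame of caddy between -0.058 and -0.018 m) or (x of coaster_salt in the frame of drying_board between 0.084 and 0.144 m and x of salt_shaker in the frame of caddy between -0.134 and -0.094 m)) and y of salt_shaker in the frame of caddy between -0.02 and 0.02 m and z of each of salt_shaker, tumbler, sugar_jar, tea_tin in the frame of caddy below 0.014 m and angle between each of salt_shaker, tumbler, sugar_jar, tea_tin's own z axis and vertical below 0.12 rad and linear speed of each of salt_shaker, tumbler, sugar_jar, tea_tin below 0.03 m/s and contact force between each of salt_shaker, tumbler, sugar_jar, tea_tin and the fingers below 0.05 N and ((x of coaster_tumbler in the frame of drying_board between -0.144 and -0.084 m and x of tumbler in the frame of caddy between 0.094 and 0.134 m) or (x of coaster_tumbler in the frame of drying_board between -0.068 and -0.008 m and x of tumbler in the frame of caddy between 0.018 and 0.058 m) or (x of coaster_tumbler in the frame of drying_board between 0.008 and 0.068 m and x of tumbler in the frame of caddy between -0.058 and -0.018 m) or (x of coaster_tumbler in the frame of drying_board between 0.084 and 0.144 m and x of tumbler in the frame of caddy between -0.134 and -0.094 m)) and y of tumbler in the frame of caddy between -0.02 and 0.02 m and ((x of coaster_sugar in the frame of drying_board between -0.144 and -0.084 m and x of sugar_jar in the frame of caddy between 0.094 and 0.134 m) or (x of coaster_sugar in the frame of drying_board between -0.068 and -0.008 m and x of sugar_jar in the frame of caddy between 0.018 and 0.058 m) or (x of coaster_sugar in the frame of drying_board between 0.008 and 0.068 m and x of sugar_jar in the frame of caddy between -0.058 and -0.018 m) or (x of coaster_sugar in the frame of drying_board between 0.084 and 0.144 m and x of sugar_jar in the frame of caddy between -0.134 and -0.094 m)) and y of sugar_jar in the frame of caddy between -0.02 and 0.02 m and ((x of coaster_tea in the frame of drying_board between -0.144 and -0.084 m and x of tea_tin in the frame of caddy between 0.094 and 0.134 m) or (x of coaster_tea in the frame of drying_board between -0.068 and -0.008 m and x of tea_tin in the frame of caddy between 0.018 and 0.058 m) or (x of coaster_tea in the frame of drying_board between 0.008 and 0.068 m and x of tea_tin in the frame of caddy between -0.058 and -0.018 m) or (x of coaster_tea in the frame of drying_board between 0.084 and 0.144 m and x of tea_tin in the frame of caddy between -0.134 and -0.094 m)) and y of tea_tin in the frame of caddy between -0.02 and 0.02 m); the robot touches nothing.
It fails at once if one of the four things is tipped over (leans more than 45 degrees) (angle between any of salt_shaker, tumbler, sugar_jar, tea_tin's own z axis and vertical above 0.785 rad).
It fails at once if one of the four things is dropped or thrown (faster than 0.8 m/s with no finger touching it: a fall of more than about 3 cm) ((linear speed of salt_shaker above 0.8 m/s and contact force between salt_shaker and the fingers below 0.01 N) or (linear speed of tumbler above 0.8 m/s and contact force between tumbler and the fingers below 0.01 N) or (linear speed of sugar_jar above 0.8 m/s and contact force between sugar_jar and the fingers below 0.01 N) or (linear speed of tea_tin above 0.8 m/s and contact force between tea_tin and the fingers below 0.01 N)).
It also fails if it takes over 106 s, if anything falls off the work surface, if the arm or the gripper's body presses on something with over 40 N, if the wrist force passes 120 N, or if a joint passes its speed limit or range.

ROBOT

A 6-joint arm with a two-finger parallel gripper is mounted at the origin on the work surface. World frame = base frame: x ahead of the robot, y to its left, z up, the work surface at z = 0. Lengths are in m, angles in rad, forces in N, time in s.
With the tool pointing down it reaches from about 0.35 to 0.85 m from the base axis. Payload 8.1 kg.
Tool frame: the origin (TCP) lies on the centre line of the jaws, within the pads' length; the fingertips stand 22 mm ahead of it and the grasp point (between the pads) lies 3 mm ahead of it; z points along the fingers, y is the line along which they close (so a half turn about z gives the same grasp; the last joint's range is limited). The gripper opens to 93 mm and grips with 3 to 60 N. Pads are 15 mm wide; open, the fingers measure 128 mm over their backs; the gripper's body (75 mm by 188 mm) begins 65 mm behind the grasp point.
Start: joints at [1.026, 0.13, 1.488, -0, 1.523, -0.085], TCP at [0.266, 0.538, 0.241] pointing down, gripper open.
Joint ranges: [-2.96, 2.96], [-0.89, 2.26], [0.02, 2.5], [-1.34, 4.48], [0, 2.73], [-2.66, 2.66]. Speed limits (rad/s): [2.39, 2.39, 2.79, 3.14, 3.14, 3.14].

INTERFACE

Orientations are given as a rotation vector (axis times angle).
In Python, from plant import robot, probe_bus, read_camera, close_job gives the robot as it stands (robot), with the cameras as plain functions, the readings (probe_bus) and the job as plain functions.
- The arm moves only by the tool creep_tool, called after ">>>" as name([rows], argument=value, ...), one row to a line, values as JSON. Schema: {"type":"object","properties":{"steps":{"type":"array","items":{"type":"object","properties":{"finger_gap":{"type":"number"},"xyz":{"type":"array","items":{"type":"number"},"minItems":3,"maxItems":3},"turn":{"type":"number"}},"additionalProperties":false,"required":["finger_gap"]},"minItems":1,"maxItems":20},"grip_n":{"type":"number"},"only":{"type":"string"},"quiet":{"type":"boolean"},"lines":{"type":"string"}},"required":["steps"],"additionalProperties":false}. steps is a list of rows, 1 to 20 of them, each an object with the fields finger_gap (the finger opening in m), xyz (a list: dx, dy, dz in shares of 0.3 m (1.0 is 0.3 m)), turn (a turn about the tool's z in shares of 90 degrees (1.0 is 90 degrees)); a field left out counts as zero (the opening has to be given); each row shifts and turns the commanded pose from where the row before left it, along the tool's axes as they then stand; what a row does not reach is not made up. A row lasts 1/10 s, in which the tool goes at most 0.05 m and 0.15 rad, less where a joint would pass 70% of its speed; a pose out of reach is approached as far as the arm can. The fingers move at their own pace and stop on an object; grip_n is the grip in N (left out, the last holds). Time passes only in rows, so rows that do not move let the fingers close. The tool returns the time, the measured TCP pose, the force, the opening and the grip force at its end. only (a regular expression) keeps the lines of the reply that match it, lines (a string "A,B") keeps lines A to B, and quiet returns only ok. Shift and turn numbers lie between -1 and 1, and a call with a number outside is refused. Input that does not fit is refused with a message, and nothing moves.
- probe_bus.read_state(): the state, without advancing time (a new reading comes with each control period).
- read_camera(name): name is "scene" or "side" or "wrist"; returns a dict with "image" (384x512x3 uint8, red, green, blue), "fx", "fy", "cx", "cy" (pixels), "R" (3x3) and "t" (3): a world point X has camera coordinates R X + t. Camera axes: x right, y down, z forward; pixel columns grow to the right and rows downward; lengths in m; the calibration is good to about 2 mm. A picture is of the moment at which its call begins. There is no depth.
- close_job(): hands the job in; it is judged then, once.
The state is a dict: "t": time; "q": joint angles; "dq": joint speeds; "joint_torque": joint torques, N m; "tool_pos": TCP position; "orientation": TCP orientation; "force": force on the tool from outside, world axes, zero at the start; "wrist_torque": the same for the moment, N m; "opening": finger opening in m; "gripper_force": force on a finger pad.
Only numpy, scipy, OpenCV 4.12 (cv2) and the standard library are available. Lean on these libraries where they do the work, as an engineer would, in place of code of your own. Each camera call takes 0.05 s, during which the arm holds its last target. There are 200 camera calls.

## Working session

There is one attempt and no reset: what is moved stays moved. The work goes in short steps, Python scripts to look and compute and a tool call to move; the robot and the scene stay as the last step left them, time stands still between calls to the robot, and variables do not carry over. Pictures are saved under pics/ and viewed, at most 14 in all, crops included, and the job is handed in when it is done.

```bash
ls; mkdir -p pics
```

Run:
```python
from plant import robot, probe_bus, read_camera, close_job
import cv2,numpy as np
s=probe_bus.read_state()
print({k:np.round(v,3) for k,v in s.items()})
for n in("scene","side","wrist"):
    c=read_camera(n);np.savez(f"pics/{n}0.npz",**c)
    cv2.imwrite(f"pics/{n}0.png",c["image"][:,:,::-1])
    print(n,c["fx"],c["cx"],c["cy"],np.round(-c["R"].T@c["t"],3),np.round(c["R"],2).tolist())
a=[cv2.imread(f"pics/{n}0.png") for n in("scene","side")]
cv2.imwrite("pics/both.png",cv2.resize(np.hstack(a),(800,300)))
```

```text
pics
plant.py
{'t': np.float64(0.0), 'q': array([ 1.026,  0.131,  1.489,  0.   ,  1.523, -0.085]), 'dq': array([-0.001, -0.001,  0.001,  0.   ,  0.   , -0.001]), 'joint_torque': array([ 2.0000e-03, -5.5982e+01, -4.9178e+01,  7.7000e-02,  3.5000e-02,
       -0.0000e+00]), 'tool_pos': array([0.266, 0.537, 0.24 ]), 'orientation': array([-7.160e-01, -3.058e+00,  3.000e-03]), 'force': array([-0.802,  0.08 ,  0.213]), 'wrist_torque': array([-0.028,  0.012, -0.042]), 'gripper_force': np.float64(0.0), 'opening': np.float64(0.093)}
scene 443.6667122504915 248.62204096687006 191.95982450255065 [0.854 0.49  0.802] [[-0.84, 0.54, -0.0], [0.42, 0.65, -0.63], [-0.34, -0.53, -0.78]]
side 415.66274960592426 250.90036074688308 198.5711447516053 [ 0.347 -0.639  0.443] [[0.95, -0.33, -0.0], [-0.17, -0.47, -0.87], [0.28, 0.82, -0.5]]
wrist 287.6731235613656 255.35926644664718 187.99273289027363 [0.201 0.571 0.384] [[0.44, 0.9, -0.0], [0.86, -0.43, 0.27], [0.24, -0.12, -0.96]]
```

View pics/scene0.png

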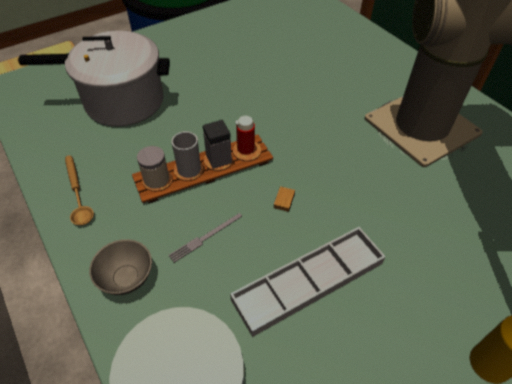

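View pics/side0.png

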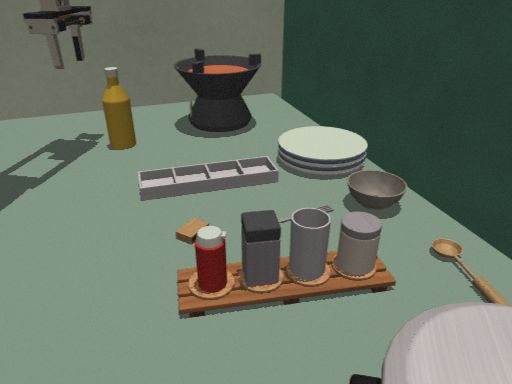

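View pics/wrist0.png

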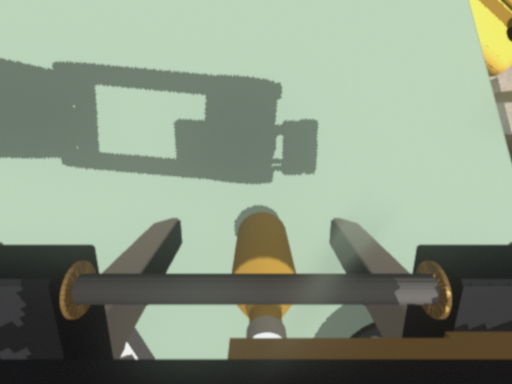

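The picture row order, from the robot's end, is salt (246,135), tea tin (217,145), tumbler (187,155), sugar (153,168). The caddy is at (235-383, 232-328) in the scene view and (140-278, 160-193) in the side view. I'll zoom in to find edges.

Run:
```python
import cv2,numpy as np
def crop(n,x,y,w,h,f):
    return cv2.resize(cv2.imread(f"pics/{n}0.png")[y:y+h,x:x+w],None,fx=f,fy=f,interpolation=cv2.INTER_CUBIC)
cv2.imwrite("pics/a.png",crop("scene",126,108,160,95,5))
b=crop("scene",228,226,160,106,5)
cv2.imwrite("pics/b.png",b)
d=crop("side",175,205,222,100,3.5);e=crop("side",132,154,150,44,5)
c=np.zeros((575,780,3),np.uint8);c[:350,:777]=d;c[352:572,:750]=e
cv2.imwrite("pics/c.png",c)
```

```text
(no output)
```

View pics/a.png

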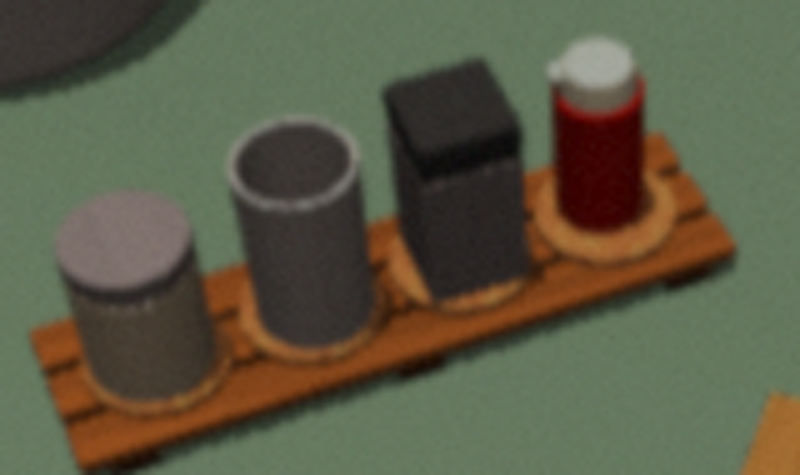

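View pics/b.png

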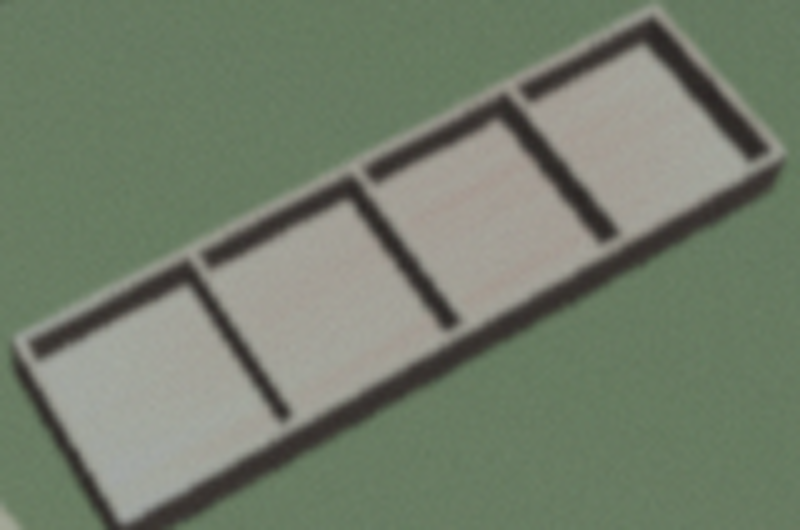

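View pics/c.png

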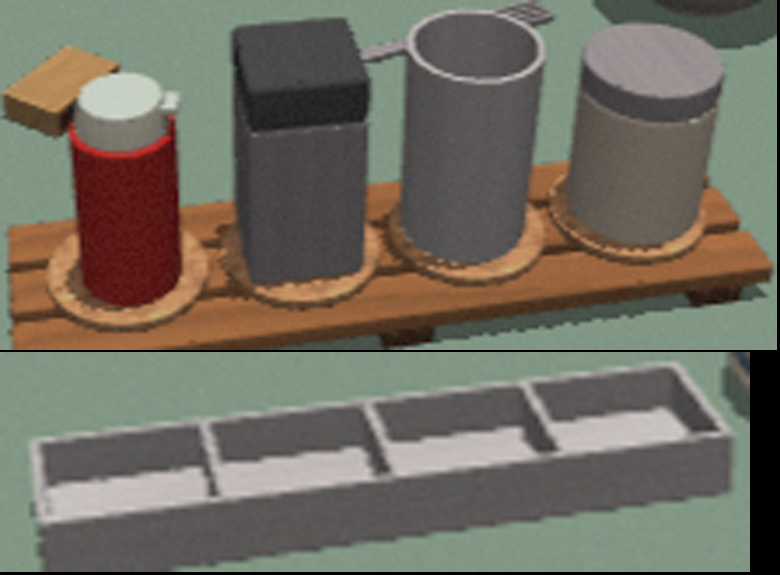

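The crops show clear features. In the scene view (5x crops), the salt cap top is at (599,63), tea lid corners at (387,93),(480,62),(520,128),(423,158), tumbler rim centre at (294,164) and sugar lid at (124,240). The caddy top corners are (655,8),(785,152),(115,525),(12,340), and the side view shows the matching points. Next I triangulate them.

Create h.py:
```python
import numpy as np,cv2
def load(n,k=0): return dict(np.load(f"pics/{n}{k}.npz"))
def P(c): return np.array([[c["fx"],0,c["cx"]],[0,c["fy"],c["cy"]],[0,0,1]])@np.c_[c["R"],c["t"]]
def px(uv,f,off): return (np.array(uv,float)+.5)/f-.5+np.array(off)
def tri(c1,u1,c2,u2):
    X=cv2.triangulatePoints(P(c1),P(c2),np.array(u1,float).T.copy(),np.array(u2,float).T.copy());return (X[:3]/X[3]).T
def proj(c,X):
    p=P(c)@np.r_[X,1];return p[:2]/p[2]
def plane(c,uv,z):
    o=-c["R"].T@c["t"];out=[]
    for u,v in uv:
        d=c["R"].T@np.array([(u-c["cx"])/c["fx"],(v-c["cy"])/c["fy"],1]);out.append(o+d*(z-o[2])/d[2])
    return np.array(out)
```

Run:
```python
from h import *
np.set_printoptions(precision=4,suppress=True)
sc,sd=load("scene"),load("side")
a=px([(599,63),(452,110),(294,164),(124,240)],5,(126,108)); c=px([(120,97),(298,57),(476,46),(652,62)],3.5,(175,205))
print("tops salt tea tumbler sugar\n",tri(sc,a,sd,c))
for n,z,i in(("salt",.116,0),("tea",.124,1),("tum",.118,2),("sug",.103,3)):
    print(n,plane(sc,a[i:i+1],z)[0],plane(sd,c[i:i+1],z)[0])
ta=px([(387,93),(480,62),(520,128),(423,158)],5,(126,108));tc=px([(245,98),(233,33),(347,18),(368,82)],3.5,(175,205))
A=plane(sc,ta,.124);C=plane(sd,tc,.124);print("tea scene\n",A,"\nside\n",C)
for Q in(A,C):
    for i in range(4):
        d=Q[(i+1)%4]-Q[i];print(np.linalg.norm(d).round(4),np.arctan2(d[1],d[0]).round(3))
b=px([(655,8),(785,152),(115,525),(12,340)],5,(228,226)) 
e=px([(42,168),(33,86),(680,11),(730,80)],5,(132,154))
T=tri(sc,b,sd,e)
print("caddy tri\n",T)
for Q in(plane(sc,b,.03),plane(sd,e,.03)):
    print(Q,Q.mean(0)); 
    d=(Q[3]+Q[2]-Q[0]-Q[1])/2;w=(Q[1]+Q[2]-Q[0]-Q[3])/2
    print(np.linalg.norm(d),np.arctan2(d[1],d[0]),np.linalg.norm(w))
```

```text
tops salt tea tumbler sugar
 [[ 0.4456 -0.1647  0.1134]
 [ 0.5202 -0.1693  0.1188]
 [ 0.5945 -0.1812  0.1154]
 [ 0.6726 -0.1957  0.0992]]
salt [ 0.4453 -0.1619  0.116 ] [ 0.4465 -0.1698  0.116 ]
tea [ 0.5216 -0.164   0.124 ] [ 0.5186 -0.1775  0.124 ]
tum [ 0.5941 -0.1778  0.118 ] [ 0.5943 -0.1854  0.118 ]
sug [ 0.6724 -0.1911  0.103 ] [ 0.6707 -0.2007  0.103 ]
tea scene
 [[ 0.5404 -0.1895  0.124 ]
 [ 0.4949 -0.1844  0.124 ]
 [ 0.5022 -0.1375  0.124 ]
 [ 0.5475 -0.1445  0.124 ]] 
side
 [[ 0.4893 -0.1979  0.124 ]
 [ 0.4995 -0.1514  0.124 ]
 [ 0.5483 -0.156   0.124 ]
 [ 0.5383 -0.2034  0.124 ]]
0.0457 3.031
0.0474 1.417
0.0458 -0.153
0.0455 -1.728
0.0476 1.356
0.0491 -0.093
0.0485 -1.78
0.0492 3.03
caddy tri
 [[0.3755 0.1673 0.029 ]
 [0.3797 0.2486 0.0295]
 [0.6875 0.2303 0.0278]
 [0.681  0.1491 0.0286]]
[[0.3746 0.1678 0.03  ]
 [0.3781 0.2488 0.03  ]
 [0.687  0.2315 0.03  ]
 [0.6805 0.1501 0.03  ]] [0.5301 0.1995 0.03  ]
0.30790427370954576 -0.05690681847917052 0.08141360494424003
[[0.3765 0.1639 0.03  ]
 [0.3811 0.2452 0.03  ]
 [0.6868 0.225  0.03  ]
 [0.6807 0.146  0.03  ]] [0.5313 0.195  0.03  ]
0.30549743440711513 -0.06245258706739359 0.08038744786661796
```

Triangulated heights match within about 5 mm, the board runs at about -0.13 rad, and the caddy centre is about (0.5305, 0.197) at about -0.06 rad. I'll write a helper that works out the offsets in the tool's axes, and check the pot's clearance.

Add to h.py:
```python
S={"salt":(.446,-.166),"tea":(.520,-.171),"tum":(.5945,-.1815),"sug":(.672,-.196)}
CC=np.array([.5307,.197]);CA=-.06;BA=-.13
def pocket(x): return CC+x*np.array([np.cos(CA),np.sin(CA)])
def go(x,y,z,row):
    """turn first, then shift in turned tool axes"""
    from plant import robot, probe_bus, read_camera, close_job
    from scipy.spatial.transform import Rotation as Ro
    s=probe_bus.read_state();R=Ro.from_rotvec(s["orientation"]).as_matrix()
    cur=np.arctan2(R[1,1],R[0,1]);turn=-(row+np.pi/2-cur)
    R2=R@Ro.from_rotvec([0,0,turn]).as_matrix()
    d=np.array([x,y,z])-s["tool_pos"]
    print("t",s["t"],"pos",s["tool_pos"].round(4),"turn",round(turn,3),"d_before",(R.T@d).round(4),"d_after",(R2.T@d).round(4),"tilt",np.arccos(-R[2,2]).round(4))
```

Run:
```python
from h import *
go(*S["salt"],.26,BA)
print("pot handle",plane(load("scene"),[(168,66)],.12),plane(load("scene"),[(160,60)],.15))
print([pocket(x) for x in(.114,.038,-.038,-.114)])
```

```text
t 0.15 pos [0.266  0.5373 0.2398] turn -0.33 d_before [-0.4734 -0.5505 -0.0194] d_after [-0.2696 -0.6741 -0.0194] tilt 0.0014
pot handle [[ 0.50305318 -0.44187559  0.12      ]] [[ 0.52403978 -0.4345351   0.15      ]]
[array([0.64449486, 0.1901641 ]), array([0.56863162, 0.19472137]), array([0.49276838, 0.19927863]), array([0.41690514, 0.2038359 ])]
```

The manual's scale: shifts go in shares of 0.3 m and turns go in shares of 90 degrees. Converting my numbers, -0.04 m / 0.3 = -0.1333, -0.025 m / 0.3 = -0.0833, -0.11 rad / 1.5708 = -0.07.

>>> creep_tool([
  {"finger_gap":0.093, "xyz":[0, 0, -0.0333], "turn":-0.07},
  {"finger_gap":0.093, "xyz":[0, 0, -0.0333], "turn":-0.07},
  {"finger_gap":0.093, "turn":-0.07},
  {"finger_gap":0.093, "xyz":[-0.0333, -0.0833, 0]},
  {"finger_gap":0.093, "xyz":[-0.0533, -0.1333, 0]},
  {"finger_gap":0.093, "xyz":[-0.0533, -0.1333, 0]},
  {"finger_gap":0.093, "xyz":[-0.0533, -0.1333, 0]},
  {"finger_gap":0.093, "xyz":[-0.0533, -0.1333, 0]},
  {"finger_gap":0.093, "xyz":[-0.0533, -0.1333, 0]},
  {"finger_gap":0.093, "xyz":[-0.0533, -0.1333, 0]},
  {"finger_gap":0.093, "xyz":[-0.0533, -0.1333, 0]},
  {"finger_gap":0.093, "xyz":[-0.0533, -0.1333, 0]},
  {"finger_gap":0.093, "xyz":[-0.0533, -0.1333, 0]},
  {"finger_gap":0.093, "xyz":[-0.0533, -0.1333, 0]},
  {"finger_gap":0.093, "xyz":[-0.0533, -0.1333, 0]},
  {"finger_gap":0.093, "xyz":[-0.0533, -0.1333, 0]},
  {"finger_gap":0.093, "xyz":[-0.0533, -0.1333, 0]},
  {"finger_gap":0.093, "xyz":[-0.0533, -0.1333, 0]},
  {"finger_gap":0.093, "xyz":[-0.0533, -0.1333, 0]},
], grip_n=25)

```text
t: 2.05
tool_pos: [0.4332, -0.1163, 0.2606]
orientation: [0.204, 3.135, 0.0]
force: [1.2, 0.3, 0.5]
opening: 0.0929
gripper_force: 0.0
```

>>> creep_tool([
  {"finger_gap":0.093, "xyz":[-0.0533, -0.1333, 0]},
  {"finger_gap":0.093, "xyz":[-0.0333, -0.03, 0]},
  {"finger_gap":0.093},
  {"finger_gap":0.093},
])

```text
t: 2.45
tool_pos: [0.4523, -0.166, 0.2602]
orientation: [-0.204, -3.134, -0.001]
force: [0.1, 1.7, -0.9]
opening: 0.0931
gripper_force: 0.0
```

Run:
```python
from h import *
from plant import robot, probe_bus, read_camera, close_job
go(*S["salt"],.26,BA)
c=read_camera("wrist");np.savez("pics/wrist1.npz",**c);cv2.imwrite("pics/wrist1.png",c["image"][:,:,::-1])
for k,z in(("salt",.116),("tea",.124),("tum",.118),("sug",.103)):print(k,proj(c,[*S[k],z]).round(1))
```

```text
t 2.45 pos [ 0.4523 -0.166   0.2602] turn -0.0 d_before [ 0.0063 -0.0008  0.0002] d_after [ 0.0063 -0.0008  0.0002] tilt 0.0013
salt [253.5 175.8]
tea [257.9 245. ]
tum [257.1 301.8]
sug [253.5 346.9]
```

View pics/wrist1.png

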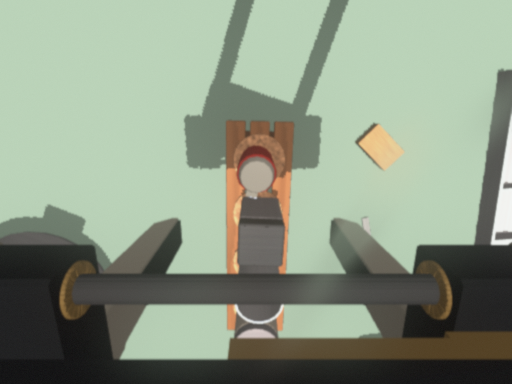

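The wrist view shows the salt cap at (257,173) against a predicted (253,176), the tin lid centre at about (261,243), and the board square to the jaws. The corrections are about 3 mm, so I descend on the salt shaker.

Converted, 0.04 m / 0.3 = 0.1333, 0.024 m / 0.3 = 0.08.

```bash
sed -i 's/^S=.*/S={"salt":(.4445,-.164),"tea":(.519,-.169),"tum":(.594,-.180),"sug":(.672,-.195)}/' h.py
```

>>> creep_tool([
  {"finger_gap":0.093, "xyz":[0.026, 0.0033, 0.0667]},
  {"finger_gap":0.093, "xyz":[0, 0, 0.1333]},
  {"finger_gap":0.093, "xyz":[0, 0, 0.1333]},
  {"finger_gap":0.093, "xyz":[0, 0, 0.1333]},
  {"finger_gap":0.093, "xyz":[0, 0, 0.08]},
  {"finger_gap":0.093, "xyz":[0, 0, 0.0333]},
  {"finger_gap":0.03},
  {"finger_gap":0.03},
  {"finger_gap":0.03},
  {"finger_gap":0.03},
  {"finger_gap":0.03},
  {"finger_gap":0.03},
  {"finger_gap":0.03},
  {"finger_gap":0.03},
], grip_n=25)

```text
t: 3.9
tool_pos: [0.4453, -0.1644, 0.0869]
orientation: [0.204, 3.135, -0.0]
force: [0.2, 0.4, 2.7]
opening: 0.0435
gripper_force: 25.0
```

```bash
python3 -c "
from h import *
go(*S['salt'],.086,BA)"
```

```text
t 3.9 pos [ 0.4453 -0.1644  0.0869] turn 0.0 d_before [0.0008 0.0003 0.0009] d_after [0.0008 0.0003 0.0009] tilt 0.0004
```

Converted, -0.04 m / 0.3 = -0.1333, -0.035 m / 0.3 = -0.1167.

>>> creep_tool([
  {"finger_gap":0.03, "xyz":[0, 0, -0.05]},
  {"finger_gap":0.03, "xyz":[0, 0, -0.1167]},
  {"finger_gap":0.03, "xyz":[0, 0, -0.1333]},
  {"finger_gap":0.03, "xyz":[0, 0, -0.1333]},
  {"finger_gap":0.03},
])

```text
t: 4.4
tool_pos: [0.4479, -0.1658, 0.223]
orientation: [0.203, 3.126, -0.006]
force: [0.1, -1.5, -0.2]
opening: 0.0433
gripper_force: 25.0
```

```bash
python3 -c "
from h import *
go(*pocket(.114),.206,CA);print(load('wrist',1)['t'].shape)"
```

```text
t 4.4 pos [ 0.4479 -0.1658  0.223 ] turn -0.07 d_before [-0.1487  0.3785  0.0172] d_after [-0.1747  0.3672  0.0172] tilt 0.0099
(3,)
```

Converted, 0.03 m / 0.3 = 0.1, 0.02 m / 0.3 = 0.0667, -0.035 rad / 1.5708 = -0.0223.

>>> creep_tool([
  {"finger_gap":0.03, "turn":-0.0223},
  {"finger_gap":0.03, "turn":-0.0223},
  {"finger_gap":0.03, "xyz":[-0.0267, 0.0567, 0]},
  {"finger_gap":0.03, "xyz":[-0.0483, 0.1, 0]},
  {"finger_gap":0.03, "xyz":[-0.0483, 0.1, 0]},
  {"finger_gap":0.03, "xyz":[-0.0483, 0.1, 0]},
  {"finger_gap":0.03, "xyz":[-0.0483, 0.1, 0]},
  {"finger_gap":0.03, "xyz":[-0.0483, 0.1, 0]},
  {"finger_gap":0.03, "xyz":[-0.0483, 0.1, 0]},
  {"finger_gap":0.03, "xyz":[-0.0483, 0.1, 0]},
  {"finger_gap":0.03, "xyz":[-0.0483, 0.1, 0]},
  {"finger_gap":0.03, "xyz":[-0.0483, 0.1, 0]},
  {"finger_gap":0.03, "xyz":[-0.0483, 0.1, 0]},
  {"finger_gap":0.03, "xyz":[-0.0483, 0.1, 0]},
  {"finger_gap":0.03, "xyz":[-0.0267, 0.0667, 0]},
  {"finger_gap":0.03, "xyz":[0, 0, 0.0333]},
  {"finger_gap":0.03},
  {"finger_gap":0.03},
])

```text
t: 6.2
tool_pos: [0.6412, 0.1905, 0.205]
orientation: [-0.095, -3.137, 0.002]
force: [-0.1, 0.4, -1.1]
opening: 0.0435
gripper_force: 25.0
```

Run:
```python
from h import *
from plant import robot, probe_bus, read_camera, close_job
go(*pocket(.114),.072,CA)
for n in("scene","side","wrist"):
    c=read_camera(n);np.savez(f"pics/{n}2.npz",**c);cv2.imwrite(f"pics/{n}2.png",c["image"][:,:,::-1])
a=cv2.imread("pics/wrist2.png");b=cv2.imread("pics/side2.png")[50:210,120:320]
c=np.zeros((384,800,3),np.uint8);c[:,:384]=a[:,64:448];c[:320,390:790]=cv2.resize(b,None,fx=2,fy=2)
cv2.imwrite("pics/m2.png",c)
```

```text
t 6.2 pos [0.6412 0.1905 0.205 ] turn -0.0 d_before [-0.0036  0.      0.133 ] d_after [-0.0036  0.      0.133 ] tilt 0.0029
```

View pics/m2.png

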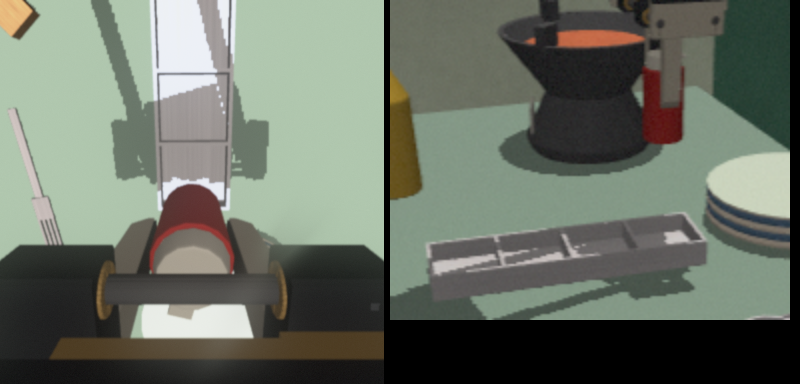

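Run:
```python
from h import *
c=load("wrist",2)
for x in(-.076,0,.076): print(x,proj(c,[*pocket(x),.03]).round(1))
n=np.array([-np.sin(CA),np.cos(CA)])
for y in(-.04,.04): print(y,proj(c,[*(pocket(-.04)+y*n),.03]).round(1))
g=cv2.cvtColor(c["image"],cv2.COLOR_RGB2GRAY).astype(int)
print(g[62:82,240],g[130:150,240]);print(g[110,210:230],g[110,285:305])
```

```text
-0.076 [254.3 -14.5]
0 [254.4  69.8]
0.076 [254.5 143.4]
-0.04 [214.3  27. ]
0.04 [294.3  26.9]
[239 239 239 239 240 240 239 239 239 234 203 147 158 213 236 239 239 238
 239 239] [151 152 152 152 152 153 152 151 150 141 119 111 130 147 149 151 150 151
 152 151]
[115 114 114 114 115 114 115 122 138 150 153 143 114 105 128 148 155 156
 156 156] [152 156 164 162 147 116  96 115 148 155 151 136 121 115 114 114 114 115
 115 118]
```

Converted, 0.03 m / 0.3 = 0.1, 0.001 m / 0.3 = 0.0033.

>>> creep_tool([
  {"finger_gap":0.03, "xyz":[-0.0117, 0.0033, 0.0667]},
  {"finger_gap":0.03, "xyz":[0, 0, 0.1]},
  {"finger_gap":0.03, "xyz":[0, 0, 0.1]},
  {"finger_gap":0.03, "xyz":[0, 0, 0.0833]},
  {"finger_gap":0.03, "xyz":[0, 0, 0.05]},
  {"finger_gap":0.03, "xyz":[0, 0, 0.0167]},
  {"finger_gap":0.03, "xyz":[0, 0, 0.01]},
  {"finger_gap":0.03, "xyz":[0, 0, 0.0067]},
  {"finger_gap":0.03, "xyz":[0, 0, 0.0067]},
  {"finger_gap":0.03},
  {"finger_gap":0.03},
])

```text
t: 7.45
tool_pos: [0.6461, 0.1924, 0.0753]
orientation: [0.094, 3.139, 0.0]
force: [0.1, 0.2, -0.5]
opening: 0.0437
gripper_force: 25.0
```

```bash
python3 -c "
from h import *
go(*pocket(.114),.072,CA)"
```

```text
t 7.45 pos [0.6461 0.1924 0.0753] turn 0.0 d_before [ 0.0015 -0.0023  0.0033] d_after [ 0.0015 -0.0023  0.0033] tilt 0.0009
```

Converted, 0.001 m / 0.3 = 0.0033.

>>> creep_tool([
  {"finger_gap":0.03, "xyz":[0, 0, 0.0033]},
  {"finger_gap":0.03, "xyz":[0, 0, 0.0033]},
  {"finger_gap":0.03},
  {"finger_gap":0.03},
])

```text
t: 7.85
tool_pos: [0.6457, 0.1923, 0.0725]
orientation: [-0.094, -3.14, 0.0]
force: [0.2, 0.1, -1.1]
opening: 0.0439
gripper_force: 25.0
```

>>> creep_tool([
  {"finger_gap":0.03, "xyz":[0, 0, 0.0033]},
  {"finger_gap":0.03, "xyz":[0, 0, 0.0017]},
  {"finger_gap":0.03},
  {"finger_gap":0.03},
])

```text
t: 8.25
tool_pos: [0.6461, 0.1924, 0.072]
orientation: [0.094, 3.139, 0.0]
force: [-3.0, -0.5, 5.0]
opening: 0.0433
gripper_force: 25.0
```

Converted, -0.05 m / 0.3 = -0.1667, -0.04 m / 0.3 = -0.1333.

>>> creep_tool([
  {"finger_gap":0.093},
  {"finger_gap":0.093},
  {"finger_gap":0.093},
  {"finger_gap":0.093},
  {"finger_gap":0.093},
  {"finger_gap":0.093, "xyz":[0, 0, -0.0667]},
  {"finger_gap":0.093, "xyz":[0, 0, -0.1333]},
  {"finger_gap":0.093, "xyz":[0, 0, -0.1667]},
  {"finger_gap":0.093, "xyz":[0, 0, -0.1333]},
  {"finger_gap":0.093},
])

```text
t: 9.25
tool_pos: [0.6494, 0.1931, 0.2303]
orientation: [0.093, 3.127, 0.005]
force: [0.9, -0.2, 1.3]
opening: 0.0929
gripper_force: 0.0
```

```bash
python3 -c "
from h import *
go(*S['tea'],.23,BA)"
```

```text
t 9.25 pos [0.6494 0.1931 0.2303] turn 0.07 d_before [ 0.1086 -0.3693 -0.0024] d_after [ 0.0824 -0.376  -0.0024] tilt 0.0131
```

Converted, -0.036 m / 0.3 = -0.12, -0.016 m / 0.3 = -0.0533, 0.035 rad / 1.5708 = 0.0223.

>>> creep_tool([
  {"finger_gap":0.093, "turn":0.0223},
  {"finger_gap":0.093, "turn":0.0223},
  {"finger_gap":0.093, "xyz":[0.0133, -0.0533, 0]},
  {"finger_gap":0.093, "xyz":[0.025, -0.12, 0]},
  {"finger_gap":0.093, "xyz":[0.025, -0.12, 0]},
  {"finger_gap":0.093, "xyz":[0.025, -0.12, 0]},
  {"finger_gap":0.093, "xyz":[0.025, -0.12, 0]},
  {"finger_gap":0.093, "xyz":[0.025, -0.12, 0]},
  {"finger_gap":0.093, "xyz":[0.025, -0.12, 0]},
  {"finger_gap":0.093, "xyz":[0.025, -0.12, 0]},
  {"finger_gap":0.093, "xyz":[0.025, -0.12, 0]},
  {"finger_gap":0.093, "xyz":[0.025, -0.12, 0]},
  {"finger_gap":0.093, "xyz":[0.025, -0.12, 0]},
  {"finger_gap":0.093},
  {"finger_gap":0.093},
  {"finger_gap":0.093},
])

```text
t: 10.85
tool_pos: [0.519, -0.1695, 0.2209]
orientation: [-0.203, -3.135, -0.001]
force: [0.0, -0.7, 0.3]
opening: 0.0934
gripper_force: 0.0
```

Run:
```python
from h import *
from plant import robot, probe_bus, read_camera, close_job
go(*S['tea'],.091,BA)
for n in("scene","side","wrist"):
    c=read_camera(n);np.savez(f"pics/{n}3.npz",**c);cv2.imwrite(f"pics/{n}3.png",c["image"][:,:,::-1])
a=cv2.imread("pics/wrist3.png");b=cv2.imread("pics/side3.png")[140:320,130:400]
c=np.zeros((384,800,3),np.uint8);c[:,:384]=a[:,64:448];c[:270,390:795]=cv2.resize(b,None,fx=1.5,fy=1.5)
cv2.imwrite("pics/m3.png",c)
c=load("wrist",3)
for k,z in(("tea",.124),("tum",.118),("sug",.103)):print(k,proj(c,[*S[k],z]).round(1))
```

```text
t 10.85 pos [ 0.519  -0.1695  0.2209] turn 0.001 d_before [0.     0.0004 0.1299] d_after [0.     0.0004 0.1299] tilt 0.0005
tea [254.4 194.7]
tum [253.1 268.1]
sug [248.8 325.4]
```

View pics/m3.png

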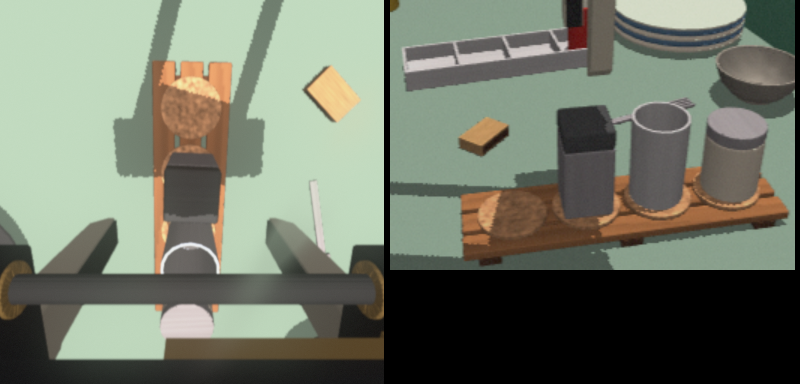

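The wrist view shows the tin lid centred at about (256,195), against a predicted (254,195), and square to the jaws. The salt shaker stands in the far pocket. I grasp the tin.

Converted, 0.03 m / 0.3 = 0.1, 0.02 m / 0.3 = 0.0667.

>>> creep_tool([
  {"finger_gap":0.093, "xyz":[0, 0.0033, 0.0667]},
  {"finger_gap":0.093, "xyz":[0, 0, 0.1]},
  {"finger_gap":0.093, "xyz":[0, 0, 0.1]},
  {"finger_gap":0.093, "xyz":[0, 0, 0.1]},
  {"finger_gap":0.093, "xyz":[0, 0, 0.05]},
  {"finger_gap":0.093, "xyz":[0, 0, 0.0167]},
  {"finger_gap":0.093},
  {"finger_gap":0.03},
  {"finger_gap":0.03},
  {"finger_gap":0.03},
  {"finger_gap":0.03},
  {"finger_gap":0.03},
  {"finger_gap":0.03},
  {"finger_gap":0.03},
], grip_n=30)

```text
t: 12.4
tool_pos: [0.5189, -0.1694, 0.0913]
orientation: [0.204, 3.135, -0.0]
force: [-1.0, 0.0, 1.0]
opening: 0.0502
gripper_force: 29.7
```

>>> creep_tool([
  {"finger_gap":0.03, "xyz":[0, 0, -0.05]},
  {"finger_gap":0.03, "xyz":[0, 0, -0.1167]},
  {"finger_gap":0.03, "xyz":[0, 0, -0.1333]},
  {"finger_gap":0.03, "xyz":[0, 0, -0.1]},
  {"finger_gap":0.03},
  {"finger_gap":0.03},
])

```text
t: 13.0
tool_pos: [0.5193, -0.1695, 0.2124]
orientation: [0.204, 3.133, -0.001]
force: [-0.9, -0.3, -2.1]
opening: 0.0504
gripper_force: 29.7
```

```bash
python3 -c "
from h import *
go(*pocket(.038),.203,CA)"
```

```text
t 13.0 pos [ 0.5193 -0.1695  0.2124] turn -0.07 d_before [-0.0017  0.3676  0.0092] d_after [-0.0274  0.3665  0.0092] tilt 0.0021
```

Converted, 0.033 m / 0.3 = 0.11, -0.001 m / 0.3 = -0.0033, -0.035 rad / 1.5708 = -0.0223.

>>> creep_tool([
  {"finger_gap":0.03, "turn":-0.0223},
  {"finger_gap":0.03, "turn":-0.0223},
  {"finger_gap":0.03, "xyz":[-0.0047, 0.0583, 0]},
  {"finger_gap":0.03, "xyz":[-0.0083, 0.11, 0]},
  {"finger_gap":0.03, "xyz":[-0.0083, 0.11, 0]},
  {"finger_gap":0.03, "xyz":[-0.0083, 0.11, 0]},
  {"finger_gap":0.03, "xyz":[-0.0083, 0.11, 0]},
  {"finger_gap":0.03, "xyz":[-0.0083, 0.11, 0]},
  {"finger_gap":0.03, "xyz":[-0.0083, 0.11, 0]},
  {"finger_gap":0.03, "xyz":[-0.0083, 0.11, 0]},
  {"finger_gap":0.03, "xyz":[-0.0083, 0.11, 0]},
  {"finger_gap":0.03, "xyz":[-0.0083, 0.11, 0]},
  {"finger_gap":0.03, "xyz":[-0.0083, 0.11, 0]},
  {"finger_gap":0.03, "xyz":[-0.0033, 0.0667, 0]},
  {"finger_gap":0.03, "xyz":[0, 0, 0.0667]},
  {"finger_gap":0.03, "xyz":[0, 0, 0.0667]},
  {"finger_gap":0.03},
  {"finger_gap":0.03},
])

```text
t: 14.8
tool_pos: [0.5669, 0.1955, 0.1694]
orientation: [-0.094, -3.136, 0.002]
force: [-0.2, -0.5, -1.5]
opening: 0.0503
gripper_force: 29.7
```

Run:
```python
from h import *
from plant import robot, probe_bus, read_camera, close_job
go(*pocket(.038),.076,CA)
```

```text
t 14.8 pos [0.5669 0.1955 0.1694] turn 0.0 d_before [-0.0021 -0.0005  0.0934] d_after [-0.0021 -0.0005  0.0934] tilt 0.0039
```

Converted, 0.03 m / 0.3 = 0.1, 0.025 m / 0.3 = 0.0833.

>>> creep_tool([
  {"finger_gap":0.03, "xyz":[-0.0067, 0.0033, 0.0667]},
  {"finger_gap":0.03, "xyz":[0, 0, 0.1]},
  {"finger_gap":0.03, "xyz":[0, 0, 0.0833]},
  {"finger_gap":0.03, "xyz":[0, 0, 0.0267]},
  {"finger_gap":0.03, "xyz":[0, 0, 0.0133]},
  {"finger_gap":0.03, "xyz":[0, 0, 0.0067]},
  {"finger_gap":0.03, "xyz":[0, 0, 0.0033]},
  {"finger_gap":0.03, "xyz":[0, 0, 0.0033]},
  {"finger_gap":0.03},
  {"finger_gap":0.03},
  {"finger_gap":0.03},
])

```text
t: 15.9
tool_pos: [0.5704, 0.1968, 0.0804]
orientation: [0.094, 3.14, 0.0]
force: [0.0, -0.2, -1.4]
opening: 0.0502
gripper_force: 29.7
```

```bash
python3 -c "
from h import *
go(*pocket(.038),.076,CA)"
```

```text
t 15.9 pos [0.5704 0.1968 0.0804] turn 0.0 d_before [ 0.0016 -0.0022  0.0044] d_after [ 0.0016 -0.0022  0.0044] tilt 0.0004
```

Converted, 0.0015 m / 0.3 = 0.005.

>>> creep_tool([
  {"finger_gap":0.03, "xyz":[0, 0, 0.005]},
  {"finger_gap":0.03, "xyz":[0, 0, 0.005]},
  {"finger_gap":0.03},
  {"finger_gap":0.03},
])

```text
t: 16.3
tool_pos: [0.5701, 0.1967, 0.0769]
orientation: [-0.094, -3.14, 0.0]
force: [-0.5, -0.0, -1.5]
opening: 0.0503
gripper_force: 29.7
```

>>> creep_tool([
  {"finger_gap":0.03, "xyz":[0, 0, 0.0033]},
  {"finger_gap":0.03},
  {"finger_gap":0.03},
])

```text
t: 16.6
tool_pos: [0.5704, 0.1968, 0.0763]
orientation: [0.094, 3.14, 0.0]
force: [1.2, -0.0, 0.0]
opening: 0.0504
gripper_force: 29.7
```

Converted, 0.0007 m / 0.3 = 0.0023.

>>> creep_tool([
  {"finger_gap":0.03, "xyz":[0, 0, 0.0023]},
  {"finger_gap":0.03},
  {"finger_gap":0.03},
])

```text
t: 16.9
tool_pos: [0.5705, 0.1968, 0.0762]
orientation: [0.094, 3.14, 0.0]
force: [-2.6, -0.3, 4.2]
opening: 0.0502
gripper_force: 29.7
```

>>> creep_tool([
  {"finger_gap":0.093},
  {"finger_gap":0.093},
  {"finger_gap":0.093},
  {"finger_gap":0.093},
  {"finger_gap":0.093},
  {"finger_gap":0.093, "xyz":[0, 0, -0.0667]},
  {"finger_gap":0.093, "xyz":[0, 0, -0.1333]},
  {"finger_gap":0.093, "xyz":[0, 0, -0.1667]},
  {"finger_gap":0.093, "xyz":[0, 0, -0.1]},
  {"finger_gap":0.093},
  {"finger_gap":0.093},
])

```text
t: 18.0
tool_pos: [0.5708, 0.1969, 0.2163]
orientation: [0.094, 3.138, 0.001]
force: [-0.4, -1.0, -0.0]
opening: 0.0929
gripper_force: 0.0
```

```bash
python3 -c "
from h import *
go(*S['tum'],.23,BA)"
```

```text
t 18.0 pos [0.5708 0.1969 0.2163] turn 0.07 d_before [-0.0457 -0.3749 -0.0138] d_after [-0.0719 -0.3707 -0.0138] tilt 0.0021
```

Converted, -0.036 m / 0.3 = -0.12, -0.03 m / 0.3 = -0.1, 0.035 rad / 1.5708 = 0.0223.

>>> creep_tool([
  {"finger_gap":0.093, "turn":0.0223},
  {"finger_gap":0.093, "turn":0.0223},
  {"finger_gap":0.093, "xyz":[-0.01, -0.0533, 0]},
  {"finger_gap":0.093, "xyz":[-0.0233, -0.12, 0]},
  {"finger_gap":0.093, "xyz":[-0.0233, -0.12, 0]},
  {"finger_gap":0.093, "xyz":[-0.0233, -0.12, 0]},
  {"finger_gap":0.093, "xyz":[-0.0233, -0.12, 0]},
  {"finger_gap":0.093, "xyz":[-0.0233, -0.12, 0]},
  {"finger_gap":0.093, "xyz":[-0.0233, -0.12, 0]},
  {"finger_gap":0.093, "xyz":[-0.0233, -0.12, 0]},
  {"finger_gap":0.093, "xyz":[-0.0233, -0.12, 0]},
  {"finger_gap":0.093, "xyz":[-0.0233, -0.12, 0]},
  {"finger_gap":0.093, "xyz":[-0.02, -0.1, 0]},
  {"finger_gap":0.093},
  {"finger_gap":0.093},
  {"finger_gap":0.093},
])

```text
t: 19.6
tool_pos: [0.5931, -0.1789, 0.2144]
orientation: [-0.203, -3.133, -0.001]
force: [0.1, 1.1, -0.4]
opening: 0.093
gripper_force: 0.0
```

Run:
```python
from h import *
from plant import robot, probe_bus, read_camera, close_job
go(*S['tum'],.091,BA)
for n in("scene","wrist"):
    c=read_camera(n);np.savez(f"pics/{n}4.npz",**c);cv2.imwrite(f"pics/{n}4.png",c["image"][:,:,::-1])
a=cv2.imread("pics/wrist4.png");b=cv2.imread("pics/scene4.png")[180:340,200:400]
c=np.zeros((384,800,3),np.uint8);c[:,:384]=a[:,64:448];c[:320,390:790]=cv2.resize(b,None,fx=2,fy=2)
cv2.imwrite("pics/m4.png",c)
c=load("wrist",4)
for k,z in(("tum",.118),("sug",.103)):print(k,proj(c,[*S[k],z]).round(1))
```

```text
t 19.6 pos [ 0.5931 -0.1789  0.2144] turn 0.001 d_before [-0.0012 -0.001   0.1234] d_after [-0.0012 -0.001   0.1234] tilt 0.0018
tum [252.7 196. ]
sug [248.1 267.5]
```

View pics/m4.png

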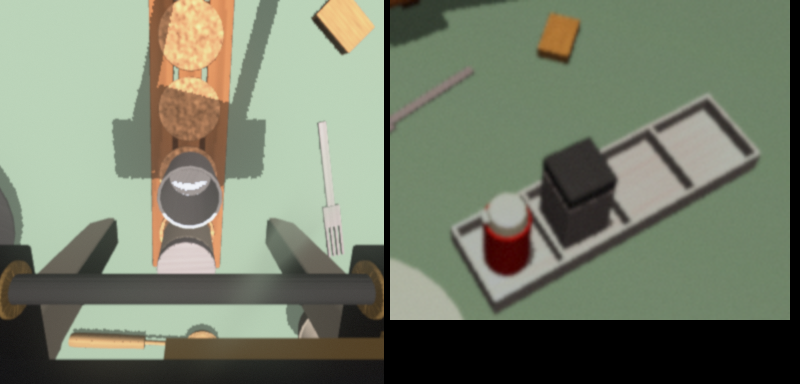

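The salt shaker and tin stand upright in their pockets. The tumbler rim is at (253,197) in the wrist view, as predicted. I grasp it.

Converted, 0.03 m / 0.3 = 0.1, 0.025 m / 0.3 = 0.0833.

>>> creep_tool([
  {"finger_gap":0.093, "xyz":[-0.0033, 0, 0.0667]},
  {"finger_gap":0.093, "xyz":[0, 0, 0.1]},
  {"finger_gap":0.093, "xyz":[0, 0, 0.1]},
  {"finger_gap":0.093, "xyz":[0, 0, 0.0833]},
  {"finger_gap":0.093, "xyz":[0, 0, 0.0433]},
  {"finger_gap":0.093, "xyz":[0, 0, 0.0167]},
  {"finger_gap":0.093},
  {"finger_gap":0.04},
  {"finger_gap":0.04},
  {"finger_gap":0.04},
  {"finger_gap":0.04},
  {"finger_gap":0.04},
  {"finger_gap":0.04},
  {"finger_gap":0.04},
], grip_n=25)

```text
t: 21.1
tool_pos: [0.5949, -0.1798, 0.0928]
orientation: [0.204, 3.134, -0.0]
force: [-0.2, -1.0, 2.7]
opening: 0.0576
gripper_force: 25.0
```

>>> creep_tool([
  {"finger_gap":0.04, "xyz":[0, 0, -0.05]},
  {"finger_gap":0.04, "xyz":[0, 0, -0.1167]},
  {"finger_gap":0.04, "xyz":[0, 0, -0.1333]},
  {"finger_gap":0.04, "xyz":[0, 0, -0.1]},
  {"finger_gap":0.04},
  {"finger_gap":0.04},
])

```text
t: 21.7
tool_pos: [0.5951, -0.1797, 0.2135]
orientation: [0.204, 3.133, -0.001]
force: [-0.4, -0.2, -1.7]
opening: 0.0577
gripper_force: 25.0
```

```bash
python3 -c "
from h import *
go(*pocket(-.038),.203,CA)"
```

```text
t 21.7 pos [ 0.5951 -0.1797  0.2135] turn -0.07 d_before [0.1505 0.3625 0.0101] d_after [0.1249 0.3721 0.0101] tilt 0.0018
```

Converted, 0.033 m / 0.3 = 0.11, 0.027 m / 0.3 = 0.09, -0.035 rad / 1.5708 = -0.0223.

>>> creep_tool([
  {"finger_gap":0.04, "turn":-0.0223},
  {"finger_gap":0.04, "turn":-0.0223},
  {"finger_gap":0.04, "xyz":[0.0167, 0.05, 0]},
  {"finger_gap":0.04, "xyz":[0.0367, 0.11, 0]},
  {"finger_gap":0.04, "xyz":[0.0367, 0.11, 0]},
  {"finger_gap":0.04, "xyz":[0.0367, 0.11, 0]},
  {"finger_gap":0.04, "xyz":[0.0367, 0.11, 0]},
  {"finger_gap":0.04, "xyz":[0.0367, 0.11, 0]},
  {"finger_gap":0.04, "xyz":[0.0367, 0.11, 0]},
  {"finger_gap":0.04, "xyz":[0.0367, 0.11, 0]},
  {"finger_gap":0.04, "xyz":[0.0367, 0.11, 0]},
  {"finger_gap":0.04, "xyz":[0.0367, 0.11, 0]},
  {"finger_gap":0.04, "xyz":[0.0367, 0.11, 0]},
  {"finger_gap":0.04, "xyz":[0.0333, 0.09, 0]},
  {"finger_gap":0.04, "xyz":[0, 0, 0.0333]},
  {"finger_gap":0.04, "xyz":[0, 0, 0.0333]},
  {"finger_gap":0.04},
  {"finger_gap":0.04},
])

```text
t: 23.5
tool_pos: [0.4917, 0.1983, 0.1913]
orientation: [-0.096, -3.138, 0.001]
force: [-0.2, 0.1, -1.5]
opening: 0.0578
gripper_force: 25.0
```

Run:
```python
from h import *
from plant import robot, probe_bus, read_camera, close_job
go(*pocket(-.038),.0775,CA)
```

```text
t 23.5 pos [0.4917 0.1983 0.1913] turn -0.001 d_before [-0.0012  0.0012  0.1138] d_after [-0.0012  0.0012  0.1138] tilt 0.0021
```

Converted, 0.03 m / 0.3 = 0.1, 0.02 m / 0.3 = 0.0667.

>>> creep_tool([
  {"finger_gap":0.04, "xyz":[-0.0033, 0.0067, 0.0667]},
  {"finger_gap":0.04, "xyz":[0, 0, 0.1]},
  {"finger_gap":0.04, "xyz":[0, 0, 0.1]},
  {"finger_gap":0.04, "xyz":[0, 0, 0.0667]},
  {"finger_gap":0.04, "xyz":[0, 0, 0.02]},
  {"finger_gap":0.04, "xyz":[0, 0, 0.01]},
  {"finger_gap":0.04, "xyz":[0, 0, 0.0033]},
  {"finger_gap":0.04},
  {"finger_gap":0.04},
  {"finger_gap":0.04},
])

```text
t: 24.5
tool_pos: [0.4939, 0.2013, 0.0833]
orientation: [0.094, 3.139, 0.001]
force: [-0.5, 0.2, -1.2]
opening: 0.0583
gripper_force: 25.0
```

```bash
python3 -c "
from h import *
go(*pocket(-.038),.0775,CA)"
```

```text
t 24.5 pos [0.4939 0.2013 0.0833] turn 0.0 d_before [ 0.001  -0.0021  0.0058] d_after [ 0.001  -0.0021  0.0058] tilt 0.0014
```

Converted, 0.002 m / 0.3 = 0.0067, 0.0015 m / 0.3 = 0.005.

>>> creep_tool([
  {"finger_gap":0.04, "xyz":[0, 0, 0.0067]},
  {"finger_gap":0.04, "xyz":[0, 0, 0.005]},
  {"finger_gap":0.04, "xyz":[0, 0, 0.0033]},
  {"finger_gap":0.04},
  {"finger_gap":0.04},
])

```text
t: 25.0
tool_pos: [0.4932, 0.2012, 0.0778]
orientation: [-0.094, -3.14, 0.0]
force: [-0.5, 1.0, -1.0]
opening: 0.0579
gripper_force: 25.0
```

>>> creep_tool([
  {"finger_gap":0.04, "xyz":[0, 0, 0.0033]},
  {"finger_gap":0.04},
  {"finger_gap":0.04},
])

```text
t: 25.3
tool_pos: [0.4936, 0.2012, 0.0778]
orientation: [0.094, 3.14, -0.0]
force: [-2.4, -1.6, 5.7]
opening: 0.058
gripper_force: 25.0
```

>>> creep_tool([
  {"finger_gap":0.04, "xyz":[0, 0, 0.0017]},
  {"finger_gap":0.04},
  {"finger_gap":0.04},
])

```text
t: 25.6
tool_pos: [0.4937, 0.2011, 0.0777]
orientation: [0.094, 3.139, -0.0]
force: [-4.0, -2.6, 9.8]
opening: 0.058
gripper_force: 25.0
```

Contact; release, lift, and on to the sugar jar.

Converted, -0.05 m / 0.3 = -0.1667, -0.04 m / 0.3 = -0.1333.

```bash
sed -i 's/(.672,-.195)/(.672,-.193)/' h.py
```

>>> creep_tool([
  {"finger_gap":0.04, "xyz":[0, 0, -0.0017]},
  {"finger_gap":0.093},
  {"finger_gap":0.093},
  {"finger_gap":0.093},
  {"finger_gap":0.093},
  {"finger_gap":0.093},
  {"finger_gap":0.093, "xyz":[0, 0, -0.0667]},
  {"finger_gap":0.093, "xyz":[0, 0, -0.1333]},
  {"finger_gap":0.093, "xyz":[0, 0, -0.1667]},
  {"finger_gap":0.093, "xyz":[0, 0, -0.1333]},
  {"finger_gap":0.093},
  {"finger_gap":0.093},
])

```text
t: 26.8
tool_pos: [0.4941, 0.2014, 0.2282]
orientation: [0.094, 3.137, 0.001]
force: [-0.8, -0.2, -0.9]
opening: 0.0927
gripper_force: 0.0
```

```bash
python3 -c "
from h import *
go(*S['sug'],.23,BA)"
```

```text
t 26.8 pos [0.4941 0.2014 0.2282] turn 0.07 d_before [-0.2012 -0.3831 -0.0016] d_after [-0.2276 -0.368  -0.0016] tilt 0.0029
```

Converted, -0.033 m / 0.3 = -0.11, -0.022 m / 0.3 = -0.0733, 0.035 rad / 1.5708 = 0.0223.

>>> creep_tool([
  {"finger_gap":0.093, "turn":0.0223},
  {"finger_gap":0.093, "turn":0.0223},
  {"finger_gap":0.093, "xyz":[-0.0333, -0.0533, 0]},
  {"finger_gap":0.093, "xyz":[-0.0683, -0.11, 0]},
  {"finger_gap":0.093, "xyz":[-0.0683, -0.11, 0]},
  {"finger_gap":0.093, "xyz":[-0.0683, -0.11, 0]},
  {"finger_gap":0.093, "xyz":[-0.0683, -0.11, 0]},
  {"finger_gap":0.093, "xyz":[-0.0683, -0.11, 0]},
  {"finger_gap":0.093, "xyz":[-0.0683, -0.11, 0]},
  {"finger_gap":0.093, "xyz":[-0.0683, -0.11, 0]},
  {"finger_gap":0.093, "xyz":[-0.0683, -0.11, 0]},
  {"finger_gap":0.093, "xyz":[-0.0683, -0.11, 0]},
  {"finger_gap":0.093, "xyz":[-0.0683, -0.11, 0]},
  {"finger_gap":0.093, "xyz":[-0.04, -0.0733, 0]},
  {"finger_gap":0.093},
  {"finger_gap":0.093},
  {"finger_gap":0.093},
])

```text
t: 28.5
tool_pos: [0.6701, -0.1918, 0.2255]
orientation: [-0.202, -3.133, -0.002]
force: [-0.4, 0.7, -0.4]
opening: 0.0927
gripper_force: 0.0
```

Run:
```python
from h import *
from plant import robot, probe_bus, read_camera, close_job
go(*S['sug'],.081,BA)
for n in("scene","wrist"):
    c=read_camera(n);np.savez(f"pics/{n}5.npz",**c);cv2.imwrite(f"pics/{n}5.png",c["image"][:,:,::-1])
a=cv2.imread("pics/wrist5.png");b=cv2.imread("pics/scene5.png")[180:340,200:400]
c=np.zeros((384,800,3),np.uint8);c[:,:384]=a[:,64:448];c[:320,390:790]=cv2.resize(b,None,fx=2,fy=2)
cv2.imwrite("pics/m5.png",c)
print(proj(load("wrist",5),[*S["sug"],.103]).round(1))
```

```text
t 28.5 pos [ 0.6701 -0.1918  0.2255] turn 0.001 d_before [-0.0024 -0.0011  0.1445] d_after [-0.0024 -0.0011  0.1445] tilt 0.0024
[253.2 189. ]
```

View pics/m5.png

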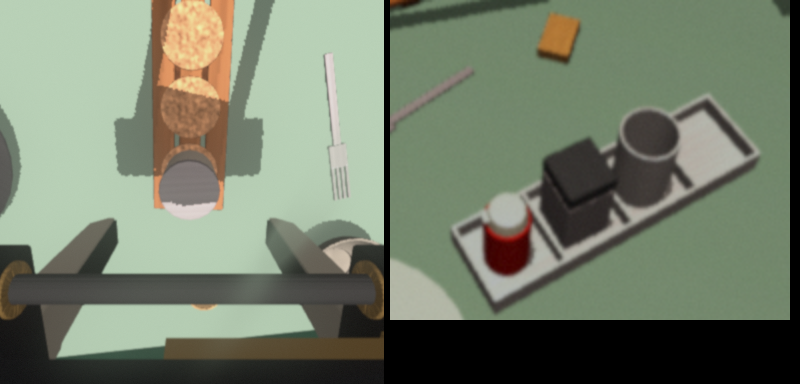

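```bash
python3 -c "
from h import *
print(plane(load('scene'),[(122,258),(122,243),(151,258)],.05))"
```

```text
[[ 0.82247269 -0.02032644  0.05      ]
 [ 0.80896825 -0.0526769   0.05      ]
 [ 0.77498562  0.01053155  0.05      ]]
```

Bowl rim is well clear. I grasp the jar.

The manual's scale: shifts go in shares of 0.3 m and turns go in shares of 90 degrees. Converting my numbers, 0.035 m / 0.3 = 0.1167, 0.03 m / 0.3 = 0.1.

>>> creep_tool([
  {"finger_gap":0.093, "xyz":[-0.0067, -0.0033, 0.0667]},
  {"finger_gap":0.093, "xyz":[0, 0, 0.1167]},
  {"finger_gap":0.093, "xyz":[0, 0, 0.1167]},
  {"finger_gap":0.093, "xyz":[0, 0, 0.1]},
  {"finger_gap":0.093, "xyz":[0, 0, 0.06]},
  {"finger_gap":0.093, "xyz":[0, 0, 0.0167]},
  {"finger_gap":0.093},
  {"finger_gap":0.04},
  {"finger_gap":0.04},
  {"finger_gap":0.04},
  {"finger_gap":0.04},
  {"finger_gap":0.04},
  {"finger_gap":0.04},
  {"finger_gap":0.04},
], grip_n=40)

```text
t: 30.0
tool_pos: [0.6729, -0.1945, 0.0845]
orientation: [0.204, 3.134, -0.0]
force: [-1.2, 0.6, 5.2]
opening: 0.0595
gripper_force: 40.0
```

```bash
python3 -c "
from h import *
go(*S['sug'],.081,BA)"
```

```text
t 30.0 pos [ 0.6729 -0.1945  0.0845] turn 0.0 d_before [0.0011 0.0013 0.0035] d_after [0.0011 0.0013 0.0035] tilt 0.0007
```

>>> creep_tool([
  {"finger_gap":0.04, "xyz":[0, 0, -0.0333]},
  {"finger_gap":0.04, "xyz":[0, 0, -0.1]},
  {"finger_gap":0.04, "xyz":[0, 0, -0.1333]},
  {"finger_gap":0.04, "xyz":[0, 0, -0.15]},
  {"finger_gap":0.04, "xyz":[0, 0, -0.0833]},
  {"finger_gap":0.04},
  {"finger_gap":0.04},
])

```text
t: 30.7
tool_pos: [0.6725, -0.1944, 0.2337]
orientation: [0.204, 3.135, -0.0]
force: [-0.2, 0.1, -3.1]
opening: 0.0595
gripper_force: 40.0
```

```bash
python3 -c "
from h import *
go(*pocket(-.114),.21,CA)"
```

```text
t 30.7 pos [ 0.6725 -0.1944  0.2337] turn -0.07 d_before [0.305  0.3618 0.0236] d_after [0.2791 0.3822 0.0236] tilt 0.0001
```

Converted, 0.0273 m / 0.3 = 0.091, 0.02 m / 0.3 = 0.0667, -0.035 rad / 1.5708 = -0.0223.

>>> creep_tool([
  {"finger_gap":0.04, "turn":-0.0223},
  {"finger_gap":0.04, "turn":-0.0223},
  {"finger_gap":0.04, "xyz":[0.0333, 0.0457, 0]},
  {"finger_gap":0.04, "xyz":[0.0667, 0.091, 0]},
  {"finger_gap":0.04, "xyz":[0.0667, 0.091, 0]},
  {"finger_gap":0.04, "xyz":[0.0667, 0.091, 0]},
  {"finger_gap":0.04, "xyz":[0.0667, 0.091, 0]},
  {"finger_gap":0.04, "xyz":[0.0667, 0.091, 0]},
  {"finger_gap":0.04, "xyz":[0.0667, 0.091, 0]},
  {"finger_gap":0.04, "xyz":[0.0667, 0.091, 0]},
  {"finger_gap":0.04, "xyz":[0.0667, 0.091, 0]},
  {"finger_gap":0.04, "xyz":[0.0667, 0.091, 0]},
  {"finger_gap":0.04, "xyz":[0.0667, 0.091, 0]},
  {"finger_gap":0.04, "xyz":[0.0667, 0.091, 0]},
  {"finger_gap":0.04, "xyz":[0.0667, 0.091, 0]},
  {"finger_gap":0.04, "xyz":[0.0667, 0.091, 0]},
  {"finger_gap":0.04, "xyz":[0.03, 0.0457, 0]},
  {"finger_gap":0.04},
  {"finger_gap":0.04},
  {"finger_gap":0.04},
])

```text
t: 32.7
tool_pos: [0.4168, 0.203, 0.2327]
orientation: [-0.095, -3.138, 0.002]
force: [-0.2, -0.1, -2.4]
opening: 0.0596
gripper_force: 40.0
```

Run:
```python
from h import *
from plant import robot, probe_bus, read_camera, close_job
go(*pocket(-.114),.0695,CA)
```

```text
t 32.7 pos [0.4168 0.203  0.2327] turn -0.0 d_before [-0.0003  0.001   0.1632] d_after [-0.0003  0.001   0.1632] tilt 0.0022
```

Converted, 0.04 m / 0.3 = 0.1333, 0.02 m / 0.3 = 0.0667.

>>> creep_tool([
  {"finger_gap":0.04, "xyz":[0, 0.0033, 0.0667]},
  {"finger_gap":0.04, "xyz":[0, 0, 0.1333]},
  {"finger_gap":0.04, "xyz":[0, 0, 0.1333]},
  {"finger_gap":0.04, "xyz":[0, 0, 0.0667]},
  {"finger_gap":0.04},
  {"finger_gap":0.04},
  {"finger_gap":0.04},
])

```text
t: 33.4
tool_pos: [0.4185, 0.205, 0.1158]
orientation: [0.095, 3.138, 0.002]
force: [-0.2, -0.1, -2.8]
opening: 0.0597
gripper_force: 40.0
```

Run:
```python
from h import *
from plant import robot, probe_bus, read_camera, close_job
go(*pocket(-.114),.0695,CA)
t=[]
for n,(x,y) in(("scene",(280,205)),("side",(120,100))):
    c=read_camera(n);np.savez(f"pics/{n}6.npz",**c);t.append(cv2.resize(c["image"][y:y+120,x:x+130,::-1],None,fx=3,fy=3))
cv2.imwrite("pics/m6.png",np.hstack(t))
```

```text
t 33.4 pos [0.4185 0.205  0.1158] turn -0.001 d_before [ 0.0017 -0.0013  0.0463] d_after [ 0.0017 -0.0013  0.0463] tilt 0.0028
```

View pics/m6.png

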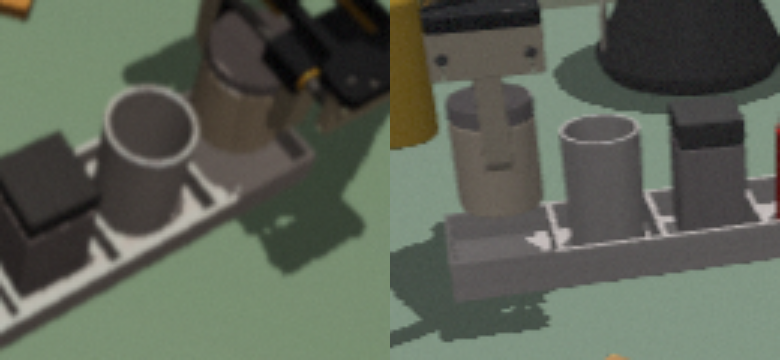

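The jar hangs centred over the near pocket: in the side crop the jar spans 457-540 and the pocket walls are at about 453 and 552. I lower it.

Converted, 0.015 m / 0.3 = 0.05, 0.008 m / 0.3 = 0.0267.

>>> creep_tool([
  {"finger_gap":0.04, "xyz":[0, 0, 0.05]},
  {"finger_gap":0.04, "xyz":[0, 0, 0.05]},
  {"finger_gap":0.04, "xyz":[0, 0, 0.0267]},
  {"finger_gap":0.04, "xyz":[0, 0, 0.01]},
  {"finger_gap":0.04},
  {"finger_gap":0.04},
])

```text
t: 34.1
tool_pos: [0.4176, 0.2051, 0.0738]
orientation: [0.094, 3.139, 0.001]
force: [-0.4, -0.4, -2.8]
opening: 0.0596
gripper_force: 40.0
```

>>> creep_tool([
  {"finger_gap":0.04, "xyz":[0, 0, 0.005]},
  {"finger_gap":0.04, "xyz":[0, 0, 0.0033]},
  {"finger_gap":0.04},
  {"finger_gap":0.04},
])

```text
t: 34.5
tool_pos: [0.4171, 0.2049, 0.0705]
orientation: [0.094, 3.14, 0.0]
force: [1.0, 0.4, -2.8]
opening: 0.0593
gripper_force: 40.0
```

>>> creep_tool([
  {"finger_gap":0.04, "xyz":[0, 0, 0.0033]},
  {"finger_gap":0.04},
  {"finger_gap":0.04},
])

```text
t: 34.8
tool_pos: [0.4171, 0.205, 0.0695]
orientation: [0.094, 3.14, 0.0]
force: [0.8, -0.4, -3.0]
opening: 0.0594
gripper_force: 40.0
```

Converted, 0.001 m / 0.3 = 0.0033.

>>> creep_tool([
  {"finger_gap":0.04, "xyz":[0, 0, 0.0033]},
  {"finger_gap":0.04},
  {"finger_gap":0.04},
])

```text
t: 35.1
tool_pos: [0.4173, 0.205, 0.0695]
orientation: [0.094, 3.14, -0.0]
force: [-5.6, -2.6, 9.4]
opening: 0.0598
gripper_force: 40.0
```

>>> creep_tool([
  {"finger_gap":0.04, "xyz":[0, 0, 0.0017]},
  {"finger_gap":0.04},
  {"finger_gap":0.04},
])

```text
t: 35.4
tool_pos: [0.4173, 0.205, 0.0694]
orientation: [0.094, 3.14, -0.0]
force: [-6.8, -3.1, 13.5]
opening: 0.0597
gripper_force: 40.0
```

Converted, -0.05 m / 0.3 = -0.1667, -0.04 m / 0.3 = -0.1333.

>>> creep_tool([
  {"finger_gap":0.04, "xyz":[0, 0, -0.0027]},
  {"finger_gap":0.093},
  {"finger_gap":0.093},
  {"finger_gap":0.093},
  {"finger_gap":0.093},
  {"finger_gap":0.093},
  {"finger_gap":0.093, "xyz":[0, 0, -0.0667]},
  {"finger_gap":0.093, "xyz":[0, 0, -0.1333]},
  {"finger_gap":0.093, "xyz":[0, 0, -0.1667]},
  {"finger_gap":0.093, "xyz":[0, 0, -0.1667]},
  {"finger_gap":0.093},
  {"finger_gap":0.093},
  {"finger_gap":0.093},
])

```text
t: 36.7
tool_pos: [0.4164, 0.2046, 0.2273]
orientation: [-0.094, -3.138, 0.001]
force: [-1.2, -0.7, -1.1]
opening: 0.0932
gripper_force: 0.0
```

Run:
```python
from h import *
from plant import robot, probe_bus, read_camera, close_job
t=[]
for n,(x,y) in(("scene",(225,195)),("side",(130,100))):
    c=read_camera(n);np.savez(f"pics/{n}7.npz",**c);t.append(cv2.resize(c["image"][y:y+140,x:x+165,::-1],None,fx=2.4,fy=2.4))
cv2.imwrite("pics/m7.png",np.hstack(t))
```

```text
(no output)
```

View pics/m7.png

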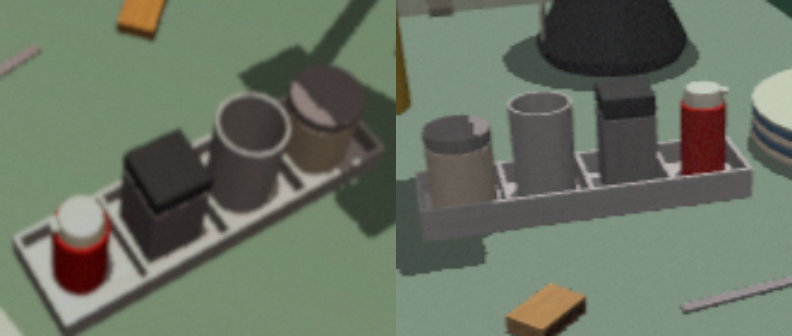

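All four stand upright in their pockets in mirrored order: sugar nearest, then tumbler, tin, and salt farthest. Each touched down at the expected floor height, and the gripper is clear.

```bash
python3 -c "
from plant import robot, probe_bus, read_camera, close_job
print(close_job())"
```

```text
the job is handed in; nothing more can be done
None
```

The job is handed in: salt shaker, tea tin, tumbler and sugar jar stand upright and released in the caddy, far pocket to near, in mirrored order, after about 37 s of the 106 s allowed; the interface returned no verdict.

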